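# Extend the blue work-support arm by one hole

## Task

A longer board is coming off the drill press. Pinch the blue telescopic support arm from above so that its brass spring pin is pressed flush, slide the blue tube outward (away from its steel post) until the pin snaps out of the next hole, then let go of it. Leave the red support arm locked at the length it has.

Things in the scene. Friction and masses are not known exactly. Their poses are not given: they have to be found in the camera images.
- blue_grip (a point): Where to pinch: on the axis of the blue square tube (36 mm wide and high), level with the brass pin, 85 mm above the bench; fixed, does not slide with the tube. x points along the tube, outward, away from the dark steel post; z up; the pin sticks out on +y. At the start the tube reaches from x = -90 to 170 mm; a roller on its tip (x = 140 to 170 mm) stands to 149 mm above the bench.
- blue_tube (a joint): How far the blue tube is slid outward (blue_grip's +x), m: about 0 at the start, 0.060 with the pin in the next hole. White stripes on its top mark its two holes, 60 mm apart; the front one is at the pin now. The pin stays put, the rear hole comes to it. Slides with 3 N; 1 mm play. When the pin has snapped in, the tube stops; fingers in a moderate grip (20 to 60 N) then slip.
- blue_button (a joint): How far the blue arm's brass pin is pressed in, m: 0 fully out (round nose, 12 mm across, 6 mm proud of the tube's side), 0.006 flush, 0.0085 under the tube wall. Its spring takes 2 to 3 N. Closing the fingers on both sides of the tube at the pin presses it flush; drawing the tube along in that grip pushes it on under the wall.
- red_tube (a joint): The same slide, in m, of the red arm: an identical support arm painted red that stands to the left or right of the blue one; about 0, locked by its own pin, and to be left so.

How it is judged (in metres and radians):
On the way:
1. the blue arm's pin is pressed in flush (5 mm or more) (value of joint blue_button above 0.005 m), for 0.1 s.
At the end, for the whole second after the job is handed in: The blue tube stands 60 mm (within 5 mm) farther out than at the start, at rest, with its pin sprung out of the next hole (pressed in by less than 3 mm); the red tube is where it was, within 8 mm (value of joint blue_tube between 0.055 and 0.065 m and value of joint blue_button below 0.003 m and velocity of joint blue_tube below 0.01 m/s and value of joint red_tube between -0.008 and 0.008 m); the robot touches nothing.
It fails at once if the red arm is unlocked and slid more than 8 mm (value of joint red_tube above 0.008 m or value of joint red_tube below -0.008 m).
It also fails if it takes over 29 s, if anything falls off the work surface, if the arm or the gripper's body presses on something with over 40 N, if the wrist force passes 120 N, or if a joint passes its speed limit or range.

## Robot

A 6-joint arm with a two-finger parallel gripper is mounted at the origin on the work surface. World frame = base frame: x ahead of the robot, y to its left, z up, the work surface at z = 0. Lengths are in mm, angles in rad, forces in N, time in s.
With the tool pointing down it reaches from about 350 to 975 mm from the base axis. Payload 7.1 kg.
Tool frame: the origin (TCP) lies midway between the tips of the shut fingers; the grasp point (between the pads) lies 19 mm behind it (ctrl.grasp_offset is the distance from the TCP to the grasp point, in mm); z points along the fingers, y is the line along which they close (so a half turn about z gives the same grasp; the last joint's range is limited). The gripper opens to 88 mm and grips with 3 to 60 N. Pads are 20 mm wide; open, the fingers measure 115 mm over their backs; the gripper's body (75 mm by 178 mm) begins 61 mm behind the grasp point.
Start: joints at [-1.168, 0.423, 1.63, -0, 1.089, -0.019], TCP at [255.892, -570.196, 222.675] pointing down, gripper open.
Joint ranges: [-3, 3], [-0.9, 2.11], [0.09, 2.58], [-1.31, 4.45], [0.11, 2.69], [-2.54, 2.54]. Speed limits (rad/s): [2.39, 2.39, 3.01, 3.14, 3.14, 3.14].

## Interface

Orientations are given as a rotation vector (axis times angle).
In Python, from workcell import sensors, viewer, ctrl gives the robot as it stands. The module is installed in compiled form; this text tells all that it offers.
- The arm moves only by the shell command python3 -m handwheel 'ROWS'. ROWS is JSON, a list of rows, each a list of 7 numbers: the shift along the tool's x, y, z in mm, then the turn, a rotation vector about the tool's x, y, z in rad, then the closure, from 0 (fully open) to 1 (shut). In form: [[x, y, z, rx, ry, rz, jaw], ...]. A call has 1 to 10 rows; each row shifts and turns the commanded pose from where the row before left it, along the tool's axes as they then stand; what a row does not reach is not made up. A row lasts 1/8 s, in which the tool goes at most 62.5 mm and 10.7 degrees, less where a joint would pass 70% of its speed; a pose out of reach is approached as far as the arm can. A call is refused whole if a number of a shift passes 62.5 or a number of a turn 0.188, either way. A call with a gripper value outside its range is refused whole. The fingers move at their own pace and stop on an object; the grip force is fixed at half the most. Time passes only in rows, so rows that do not move let the fingers close. It gives the time, the measured TCP pose, the force, the opening and the grip force at its end, in the units of the state.
- sensors.get_obs(): the state, without advancing time (a new reading comes with each control period).
- viewer.get_image(name): name is "side" or "top" or "wrist"; returns a dict with "frame" (420x560x3 uint8, blue, green, red), "fov_y" (degrees; the focal length in pixels is half the picture's height over the tangent of half this angle, whatever the lens; pixels are square), "cx", "cy" (the principal point, pixels), "R" (3x3) and "t" (3): a world point X has camera coordinates R X + t. Camera axes: x right, y down, z forward; pixel columns grow to the right and rows downward; lengths in mm; the calibration is good to about 2 mm. A picture is of the moment at which its call begins. There is no depth.
- ctrl.close_job(): hands the job in; it is judged then, once.
The state is a dict: "t": time; "qpos": joint angles; "qvel": joint speeds; "joint_torque": joint torques, N m; "ee_pos": TCP position; "orientation": TCP orientation; "ft_force": force on the tool from outside, world axes, zero at the start; "moment": the same for the moment, N m; "width": finger opening in mm; "grasp_force": force on a finger pad.
Only numpy, scipy, OpenCV 4.12 (cv2) and the standard library are available. Lean on these libraries where they do the work, as an engineer would, in place of code of your own. Each camera call takes 0.05 s, during which the arm holds its last target. There are 200 camera calls.

## Working session

There is one attempt and no reset: what is moved stays moved. The work goes in short steps, Python scripts to look and compute and a shell command to move; the robot and the scene stay as the last step left them, time stands still between calls to the robot, and variables do not carry over. Pictures are saved under pics/ and viewed, at most 10 in all, crops included, and the job is handed in when it is done.

```bash
mkdir -p pics; cat > h.py <<'E'
import numpy as np, cv2
from workcell import sensors, viewer, ctrl
def cam(n):
    d=viewer.get_image(n); d['f']=d['frame'].shape[0]/2/np.tan(np.radians(d['fov_y'])/2); d['R']=np.array(d['R']);d['t']=np.array(d['t']);return d
def ray(d,u,v,z):
    c=-d['R'].T@d['t']; r=d['R'].T@np.array([(u-d['cx'])/d['f'],(v-d['cy'])/d['f'],1]); return c+r*(z-c[2])/r[2]
def proj(d,X):
    p=d['R']@np.array(X)+d['t']; return p[:2]/p[2]*d['f']+[d['cx'],d['cy']]
E
python3 - <<'E'
from h import *
for n in ['top','side']:
    d=cam(n); cv2.imwrite(f'pics/{n}1.png',d['frame']); print(n,-d['R'].T@d['t'],d['R'][2],d['f'])
o=sensors.get_obs();print(o['t'],o['ee_pos'],o['orientation'],o['width'])
E
```

```text
top [392.54282339  -2.35888313 807.04834779] [ 0.15193795 -0.01255769 -0.98831026] 482.53077440208284
side [ 327.79783444 -418.17484361  545.88894504] [ 0.31041617  0.66655118 -0.67775462] 399.69080165295003
0.1 [ 255.69063645 -569.74296139  221.98774779] [-3.07065167e+00 -6.57384051e-01  4.75470313e-04] 87.73637488051506
```

View pics/top1.png

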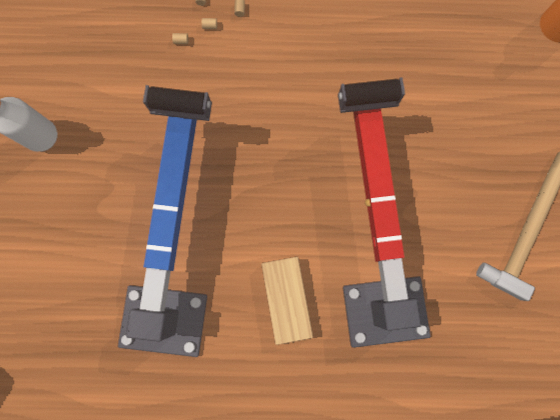

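View pics/side1.png

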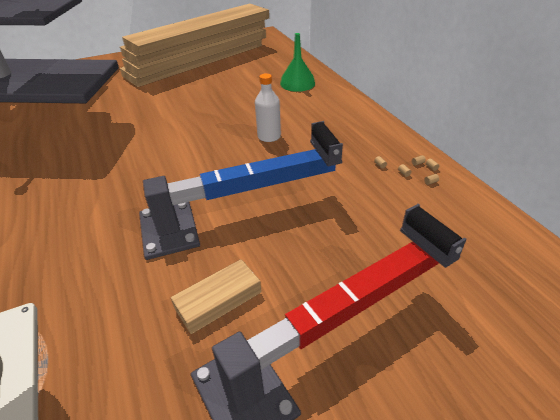

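The top view shows the blue tube at left, with stripes at (165,208) front and (159,248) rear. The red tube is at right, and both point up the image. I'll measure the axis and stripe positions on the plane of the tube's top, z=103.

```bash
cat > m.py <<'E'
from h import *
def meas(n):
    d=cam(n); f=d['frame'].astype(int); b,g,r=f[...,0],f[...,1],f[...,2]
    blue=((b>90)&(b>r+60)&(b>g+35)).astype(np.uint8)
    k,l,s,c=cv2.connectedComponentsWithStats(blue)
    hull=cv2.convexHull(np.argwhere(blue*np.isin(l,[i for i in range(1,k) if s[i,4]>150]))[:,::-1].astype(np.int32))
    reg=cv2.fillConvexPoly(np.zeros_like(blue),hull,1)
    w=((f.min(2)>170)&(reg>0)).astype(np.uint8)
    k,l,s,c=cv2.connectedComponentsWithStats(w)
    P=[ray(d,*c[i],103) for i in range(1,k) if s[i,4]>25]
    return d,P,hull
if __name__=='__main__':
    for n in ['top','side']:
        d,P,h=meas(n)
        for p in P: print(n,p,proj(d,p))
        if len(P)==2:
            v=P[0]-P[1]; print('d',np.linalg.norm(v),np.arctan2(v[1],v[0]))
        if n=='top':
            q=[ray(d,*x[0],103)[:2].round(0).tolist() for x in cv2.approxPolyDP(h,4,True)]; print(q)
    o=sensors.get_obs(); import scipy.spatial.transform as T
    print(T.Rotation.from_rotvec(o['orientation']).as_matrix().round(3),ctrl.grasp_offset)
E
python3 m.py
```

```text
top [509.67367036 169.86895958 103.        ] [165.13888889 207.36111111]
top [449.92948555 175.662432   103.        ] [158.83783784 247.73873874]
d 60.024427872923454 -0.09666906817684527
[[646.0, 140.0], [419.0, 161.0], [422.0, 191.0], [646.0, 173.0]]
side [510.72998022 169.74639059 103.        ] [249.08108108 168.24324324]
side [450.68780052 176.09027449 103.        ] [217.23684211 175.02631579]
d 60.37638781540371 -0.10526656928178388
[[ 0.912  0.409 -0.   ]
 [ 0.409 -0.912  0.001]
 [-0.    -0.001 -1.   ]] 18.700000000000003
```

The stripes from both views agree, so the grip point is about (510, 170) with yaw about -0.10. I'll turn +0.522 about tool z, then traverse at height.

```bash
python3 -m handwheel '[[0,0,0,0,0,0.13,0],[0,0,0,0,0,0.13,0],[0,0,0,0,0,0.13,0],[0,0,0,0,0,0.132,0],[20,-40,0,0,0,0,0],[20,-45,0,0,0,0,0],[20,-45,0,0,0,0,0],[20,-45,0,0,0,0,0],[20,-45,0,0,0,0,0],[20,-45,0,0,0,0,0]]'; python3 -m handwheel '[[20,-45,0,0,0,0,0],[20,-45,0,0,0,0,0],[20,-45,0,0,0,0,0],[0,-45,0,0,0,0,0],[0,-45,0,0,0,0,0],[0,-45,0,0,0,0,0],[0,-45,0,0,0,0,0],[0,-45,0,0,0,0,0],[0,0,0,0,0,0,0]]'
cat > go.py <<'E'
from h import *
from scipy.spatial.transform import Rotation as T
o=sensors.get_obs();R=T.from_rotvec(o['orientation']).as_matrix()
print(o['t'],o['ee_pos'],'shift in tool',R.T@(np.array([510.2,169.8,66.3])-o['ee_pos']),'yaw',np.arctan2(R[1,0],R[0,0]),'q',np.round(o['qpos'],2))
E
python3 go.py
```

```text
t: 1.45
ee_pos: [402.4, -317.1, 222.7]
orientation: [-3.138, 0.158, -0.0]
ft_force: [0.3, -1.0, -0.4]
width: 88.0
grasp_force: 0.0
t: 2.58
ee_pos: [497.6, 35.9, 222.6]
orientation: [-3.138, 0.151, -0.0]
ft_force: [0.3, 0.2, 0.1]
width: 87.3
grasp_force: 0.0
2.575 [497.56488097  35.91389049 222.6483517 ] shift in tool [  -0.30059948 -134.43801067  156.38502025] yaw -0.09630657608177727 q [0.05 0.24 1.9  0.   1.   1.71]
```

```bash
python3 -m handwheel '[[0,-45,0,0,0,0,0],[0,-45,0,0,0,0,0],[0,-44.5,0,0,0,0,0],[0,0,30,0,0,0,0],[0,0,30,0,0,0,0],[0,0,0,0,0,0,0]]'; python3 go.py; python3 - <<'E'
from h import *
d=cam('wrist'); cv2.imwrite('pics/w1.png',d['frame'])
for X in ([510.2,169.8,103],[450.3,175.9,103]): print(proj(d,X))
E
```

```text
t: 3.32
ee_pos: [509.4, 166.2, 160.8]
orientation: [3.136, -0.158, -0.007]
ft_force: [-0.3, -0.4, 0.2]
width: 87.6
grasp_force: 0.0
3.325 [509.4372899  166.15034873 160.77783933] shift in tool [ 0.81518665 -3.90614284 94.46714415] yaw -0.10070138708680292 q [ 0.29  0.38  1.87 -0.    0.9   1.96]
[273.74281778 223.95414431]
[273.97964192 292.7486821 ]
```

View pics/w1.png

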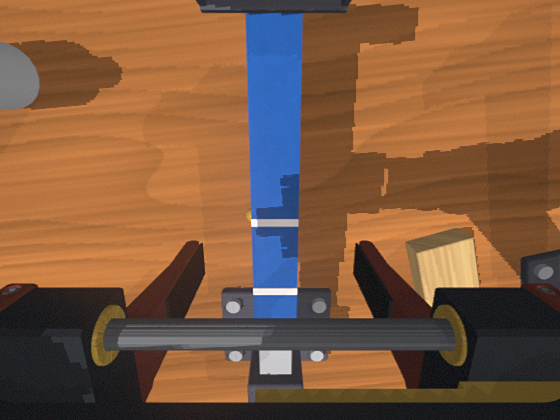

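The wrist view shows the front stripe centred at (274,222), matching the predicted (274,224). The pin shows on the left at (250,216). I'll descend and close.

```bash
python3 -m handwheel '[[0.8,-3.5,0,0,0,0,0],[0,0,24,0,0,0,0],[0,0,24,0,0,0,0],[0,0,24,0,0,0,0],[0,0,22,0,0,0,0],[0,0,0,0,0,0,0],[0,0,0,0,0,0,0]]'; python3 go.py
```

```text
t: 4.25
ee_pos: [513.1, 171.1, 70.0]
orientation: [-3.137, 0.158, -0.003]
ft_force: [-0.3, 0.6, 0.6]
width: 88.0
grasp_force: 0.0
4.25 [513.14828756 171.09986262  69.97778342] shift in tool [-2.80984342  1.59148627  3.67152348] yaw -0.10035137800377565 q [ 0.3   0.53  1.91 -0.    0.71  1.97]
```

```bash
python3 -m handwheel '[[-2,1,3,0,0,0,0],[0,0,0,0,0,0,0],[0,0,0,0,0,0,0]]'; python3 go.py; python3 -m handwheel '[[0,0,0,0,0,0,0.3],[0,0,0,0,0,0,0.5],[0,0,0,0,0,0,1],[0,0,0,0,0,0,1],[0,0,0,0,0,0,1],[0,0,0,0,0,0,1],[0,0,0,0,0,0,1]]'; python3 go.py
```

```text
t: 4.62
ee_pos: [510.2, 170.2, 66.0]
orientation: [-3.137, 0.157, -0.001]
ft_force: [0.4, 0.1, 0.1]
width: 88.0
grasp_force: 0.0
4.625 [510.16253321 170.15859442  66.01728721] shift in tool [ 0.07325253  0.35299926 -0.28274692] yaw -0.10012961390323419 q [ 0.3   0.53  1.91 -0.    0.7   1.97]
t: 5.5
ee_pos: [509.8, 169.2, 65.6]
orientation: [3.136, -0.157, -0.001]
ft_force: [-0.7, -5.3, 1.7]
width: 35.7
grasp_force: 30.0
5.5 [509.75383885 169.18441762  65.63070938] shift in tool [ 0.38221334 -0.65610106 -0.67036985] yaw -0.0998497237177772 q [ 0.3   0.53  1.91 -0.    0.7   1.97]
```

The width is 36 mm, so the pin is flush. Sliding outward.

```bash
python3 -m handwheel '[[2,0,0,0,0,0,1],[4,0,0,0,0,0,1],[6,0,0,0,0,0,1],[6,0,0,0,0,0,1],[6,0,0,0,0,0,1],[6,0,0,0,0,0,1],[6,0,0,0,0,0,1],[6,0,0,0,0,0,1],[6,0,0,0,0,0,1],[4,0,0,0,0,0,1]]'; python3 go.py; python3 m.py | grep -v '\[\['
```

```text
t: 6.75
ee_pos: [560.4, 164.1, 65.6]
orientation: [3.136, -0.157, -0.005]
ft_force: [-5.9, -4.2, 6.0]
width: 35.8
grasp_force: 30.0
6.75 [560.37514915 164.05568101  65.60978702] shift in tool [-50.50014697  -0.68827285  -0.52973949] yaw -0.10034380684244994 q [ 0.26  0.58  1.81 -0.    0.76  1.94]
top [498.70681911 161.62440551 103.        ] [170.34 214.82]
side [501.99231703 170.34872896 103.        ] [244.58333333 169.30555556]
 [-0.1   -0.995 -0.001]
 [-0.002  0.001 -1.   ]] 18.700000000000003
```

```bash
python3 -m handwheel '[[2,0,0,0,0,0,1],[2,0,0,0,0,0,1],[2,0,0,0,0,0,1],[2,0,0,0,0,0,1],[2,0,0,0,0,0,1],[1,0,0,0,0,0,1],[1,0,0,0,0,0,1],[1,0,0,0,0,0,1],[0,0,0,0,0,0,1]]'; python3 go.py; python3 m.py | grep side;python3 - <<'E'
from h import *
d=cam('wrist'); cv2.imwrite('pics/w2.png',d['frame'])
E
```

```text
t: 7.98
ee_pos: [571.6, 162.9, 65.6]
orientation: [3.136, -0.158, -0.009]
ft_force: [-10.9, -2.3, 10.4]
width: 35.7
grasp_force: 30.0
7.975 [571.63416828 162.86268585  65.59317014] shift in tool [-61.8232875  -0.7402775  -0.3407059] yaw -0.10046142281699995 q [0.26 0.6  1.78 0.   0.77 1.93]
side [512.55158712 169.70068638 103.        ] [250. 168.]
```

View pics/w2.png

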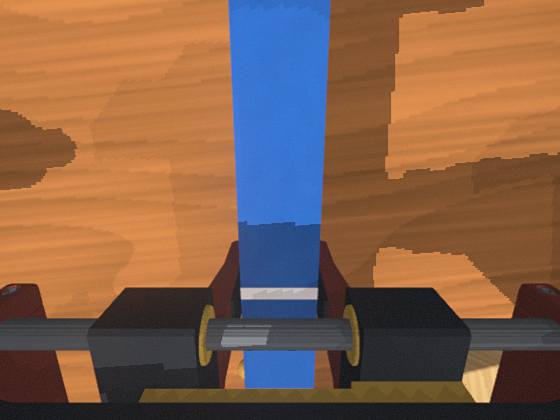

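A brass spot at (241,370) stands beside the tube, so the pin appears to be out. I'll push a little more to confirm the tube is locked.

```bash
python3 -m handwheel '[[1,0,0,0,0,0,1],[1,0,0,0,0,0,1],[1,0,0,0,0,0,1],[0,0,0,0,0,0,1]]'; python3 m.py | grep side;python3 - <<'E'
from h import *
d=cam('wrist'); cv2.imwrite('pics/w3.png',cv2.resize(d['frame'][220:420,180:380],None,fx=3,fy=3,interpolation=cv2.INTER_CUBIC))
E
```

```text
t: 8.62
ee_pos: [572.2, 162.8, 65.5]
orientation: [3.136, -0.158, -0.017]
ft_force: [-18.9, -1.3, 15.8]
width: 36.1
grasp_force: 30.0
side [512.81853603 169.84718328 103.        ] [250.10526316 167.92105263]
```

View pics/w3.png

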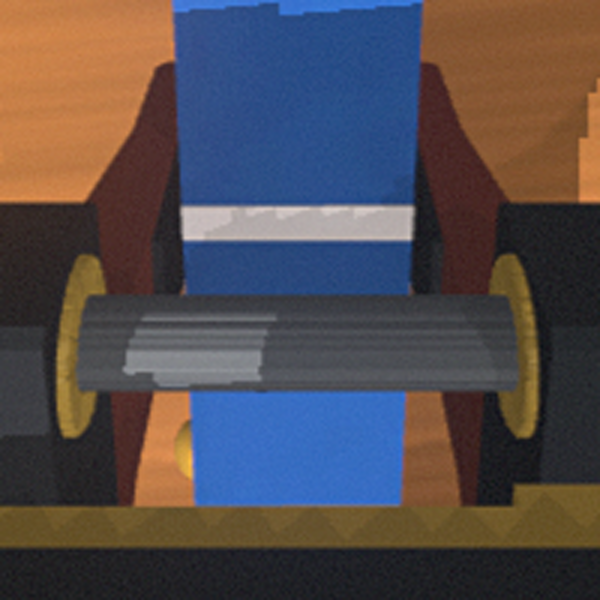

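The pin is clearly proud at (183,450) in the crop. The tube is stopped: a 3 mm command moved it only 0.6 mm while the force rose. I'll relax, open and lift.

```bash
python3 -m handwheel '[[-2,0,0,0,0,0,1],[-1,0,0,0,0,0,1],[0,0,0,0,0,0,0],[0,0,0,0,0,0,0],[0,0,0,0,0,0,0],[0,0,0,0,0,0,0],[0,0,0,0,0,0,0]]'; python3 -m handwheel '[[0,0,-20,0,0,0,0],[0,0,-30,0,0,0,0],[0,0,-30,0,0,0,0],[0,0,-30,0,0,0,0],[0,0,-20,0,0,0,0],[0,0,0,0,0,0,0],[0,0,0,0,0,0,0]]'; python3 m.py | grep side;python3 - <<'E'
from h import *
d=cam('wrist'); cv2.imwrite('pics/w4.png',d['frame'])
E
```

```text
t: 9.65
ee_pos: [574.8, 163.6, 65.7]
orientation: [-3.138, 0.157, -0.0]
ft_force: [0.9, 0.2, 0.6]
width: 82.6
grasp_force: 0.0
t: 10.52
ee_pos: [574.3, 163.5, 195.6]
orientation: [3.138, -0.157, -0.0]
ft_force: [0.8, 0.2, -0.1]
width: 87.7
grasp_force: 0.0
side [512.05019773 169.66322923 103.        ] [249.75675676 168.08108108]
```

View pics/w4.png

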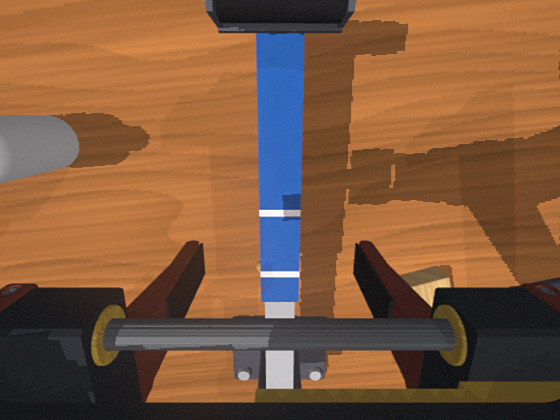

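The rear stripe at (279,274) now stands at the proud pin at (258,267), about 61 mm out. The gripper is open and clear, so I'm handing in.

```bash
python3 -c "
from workcell import ctrl; print(ctrl.close_job())"
```

```text
the job is handed in; nothing more can be done
None
```

I handed the job in at about 10.5 s: the blue tube is about 61 mm farther out with its pin out of the next hole, the gripper is open and clear, and the red arm was never touched; no pass/fail result came back.

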